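# Clamp an ointment jar in the toggle-clamp fixture

### The job

The white cream jar stands loose on the plate of the toggle-clamp fixture. With the fingertips, push it along the plate until it sits fully home against both walls of the V-shaped nest under the clamping arm, then press the clamp handle down past its dead point until it snaps over and stays locked with the plunger bearing on the jar's lid. Only push and press: do not lift the jar, and leave the other jar, the beaker and the dropper bottle where they stand.

Things in the scene. Friction and masses are not known exactly. Their poses are not given: they have to be found in the camera images.
- fixture: The fixed toggle-clamp fixture. Origin on the work surface under the handle's pivot; x axis runs level from the handle side to the jar side, z up. Aluminium plate 285 x 100 mm, x = -50 to +235 mm, top 8 mm above the work surface. Steel clamp bracket 40 mm wide, x = -20 to 65 mm. The handle's pivot axis is along y at x = 0, z = 50 mm.
- nest (a point): Where the middle of the jar's underside lies when it is home in the nest: on the plate's top at x = 130 mm, y = 0 of the fixture; axes as the fixture's. The nest is two white walls, 26 mm high and 10 mm thick, making a 60 degree V that opens to +x, so the jar is pushed in along -x of the fixture and centres itself.
- jar: The cream jar to be clamped: white, round, screw lid, the larger of the two cream jars and the only one on the fixture. 61 mm diameter, 46 mm high, upright, about 0.1 kg. Origin at the middle of its underside. It starts 40 to 60 mm out from the nest along +x of the fixture and up to 15 mm to either side.
- clamp_handle (a joint): Clamp handle angle, rad: 0 at the open start (handle pointing up and away from the jar, 63 degrees above level), growing as it is pressed down. With the jar in place the spring load sets in at about 0.8, needs about 5 N at the grip up to the dead point at 1.06; past it the spring drives the handle to its locked stop at 1.20 (6 degrees below level).
- handle_press (a point): Point on the middle of the upper face (the face to press) of the handle's black grip, 15 mm from the free end and 103 mm from the pivot; it moves with the handle. The grip is 22 mm wide, 18 mm thick and 60 mm long; it points along -x of the fixture, and when locked this point is about 48 mm above the work surface.
- dropper: Dropper bottle, 33 mm diameter, 102 mm high, standing beside the fixture; origin at the middle of its underside. To be left alone.
- beaker: Clear beaker, 62 mm diameter, 71 mm high, standing beside the fixture; origin at the middle of its underside. To be left alone.
- small_jar: Smaller cream jar, 45 mm diameter, 34 mm high, standing beside the fixture; origin at the middle of its underside. To be left alone.
- plunger: Spring plunger with a 20 mm round rubber foot, on the end of the clamping arm; origin on the arm, 85 mm from the arm's hinge (fixture x = 45, z = 60 mm). With the handle open the arm stands raised, its end up to 160 mm high over fixture x = 60 to 95 mm; it comes down level over the nest as the handle is pressed.
Not all that is in view belongs to the job. What is shaped like the jar but blue or green is not meant.

How it is judged:
On the way, in this order (a step that is already met when the one before it is completed fails the run):
1. the jar is home in the nest, upright, while the clamp is still open (horizontal distance between jar and nest below 0.005 m and angle between jar's own z axis and vertical below 0.08 rad and value of joint clamp_handle below 0.6 rad), for 0.2 s.
2. the handle has snapped past its dead point into lock (value of joint clamp_handle above 1.14 rad and contact force between plunger and jar above 2 N), for 0.2 s.
At the end, for the whole second after the job is handed in: The jar stands upright (within 0.08 rad) and at rest in the nest (centre within 5 mm of the nest point, seen from above), the handle is locked (joint above 1.14) and the plunger presses on the jar's lid with more than 2 N (all of step 2 and horizontal distance between jar and nest below 0.005 m and angle between jar's own z axis and vertical below 0.08 rad and linear speed of jar below 0.01 m/s); the robot touches nothing.
It fails at once if the jar is lifted off the plate (height (world z) of jar above 0.02 m).
It fails at once if the jar is tipped over or falls off the plate (angle between jar's own z axis and vertical above 0.4 rad or height (world z) of jar below 0.004 m).
It fails at once if a bystander is disturbed (distance of any of dropper, beaker, small_jar from where it was at the start of the episode above 0.015 m).
It also fails if it takes over 61 s, if anything falls off the work surface, if the arm or the gripper's body presses on something with over 40 N, if the wrist force passes 120 N, or if a joint passes its speed limit or range.

### The arm

A 7-joint arm with a two-finger parallel gripper is mounted at the origin on a cart in front of the work surface, level with it; the furniture and walls round the work are solid. World frame = base frame: x ahead of the robot, y to its left, z up, the work surface at z = 0. Lengths are in m, angles in rad, forces in N, time in s.
With the tool pointing down it reaches from about 0.35 to 0.9 m from the base axis. Payload 19.9 kg.
Tool frame: the origin (TCP) lies between the finger pads; the fingertips stand 19 mm ahead of it and the grasp point (between the pads) is the TCP; z points along the fingers, y is the line along which they close (so a half turn about z gives the same grasp; the last joint's range is limited). The gripper opens to 85 mm and grips with 20 to 120 N. Pads are 22 mm wide; open, the fingers measure 114 mm over their backs; the gripper's body (76 mm by 85 mm) begins 54 mm behind the grasp point. The pads swing forward as they close: fully open they stand 13 mm farther back than shut.
Start: joints at [1.238, 0.417, -0.01, 1.614, 0.005, 1.111, -0.053], TCP at [0.18, -0.599, 0.25] pointing down, gripper open.
Joint ranges: [-2.81, 2.81], [-0.39, 2.02], [-1.27, 1.25], [0.06, 2.57], [-1.19, 4.33], [0.19, 2], [-2.82, 2.82]. Speed limits (rad/s): [1.89, 1.89, 2.39, 2.39, 3.01, 3.01, 3.01].

### API

Orientations are given as [roll, pitch, yaw] about the fixed x, y, z axes, in that order (R = Rz(yaw) Ry(pitch) Rx(roll)).
In Python, from rig import goto, servo_line, move_joints, set_gripper, sleep, inverse_kinematics, read_camera, get_calibration, Unreachable, finish_job, current_t, current_joints, current_joint_velocities, current_tau, current_eef_pos, current_tcp_rot, current_force, current_moment, current_gripper_width, current_finger_force gives the robot as it stands. The module is installed in compiled form; this text tells all that it offers. Calls block until the motion is done:
- goto(position, orientation): joint-space move of the TCP to a pose.
- servo_line(position, rot=None, v=0.15, threshold=None): straight line of the TCP; rot=None keeps the orientation; v is the mean speed in m/s. With threshold (N) it stops when the force on the tool has changed by that much, and returns True; else False.
- move_joints(angles): joint-space move.
- set_gripper(opening): opening from 0.0 (shut) to 1.0 (fully open); the grip force is fixed at half the most; returns when the fingers have stopped.
- sleep(seconds).
- inverse_kinematics(position, orientation): joint angles nearest the present ones, or None.
- read_camera(name): name is "scene" or "top"; returns the picture (420x560x3 uint8, red, green, blue); there is no depth.
- get_calibration(name): a dict with "fx", "fy", "cx", "cy" (pixels), "cam_to_world" (4x4, takes a point from camera to world coordinates). Camera axes: x right, y down, z forward; pixel columns grow to the right and rows downward; lengths in m; the calibration is good to about 2 mm. A picture is of the moment at which its call begins. get_calibration takes no time and is no camera call.
A pose or a line that the arm cannot do raises Unreachable and nothing moves.
- finish_job(): hands the job in; it is judged then, once.
Readings, each from a call of its own:
- current_t(): time.
- current_joints(): joint angles.
- current_joint_velocities(): joint speeds.
- current_tau(): joint torques, N m.
- current_eef_pos(): TCP position.
- current_tcp_rot(): TCP orientation.
- current_force(): force on the tool from outside, world axes, zero at the start.
- current_moment(): the same for the moment, N m.
- current_gripper_width(): opening from 0.0 (shut) to 1.0 (fully open).
- current_finger_force(): force on a finger pad.
Only numpy, scipy, OpenCV 4.12 (cv2) and the standard library are available. Lean on these libraries where they do the work, as an engineer would, in place of code of your own. Each camera call takes 0.05 s, during which the arm holds its last target. There are 200 camera calls.

## Working session

There is one attempt and no reset: what is moved stays moved. The work goes in short steps, each a Python script; the robot and the scene stay as the last script left them, time stands still between calls to the robot, and variables do not carry over. Pictures are saved under pics/ and viewed, at most 10 in all, crops included, and the job is handed in when it is done.

```bash
mkdir -p pics; python3 - <<'E'
from rig import *
import cv2,numpy as np
for n in("scene","top"):
    im=read_camera(n);cv2.imwrite(f"pics/{n}0.png",im[:,:,::-1]);c=get_calibration(n)
    print(n,c["fx"],c["cx"],c["cy"],np.round(c["cam_to_world"],3).tolist())
print(current_t(),current_tcp_rot(),current_eef_pos())
E
```

```text
scene 390.96583163468716 274.0567595323162 211.19484764753994 [[-0.78, -0.355, 0.514, 0.126], [-0.625, 0.412, -0.663, 0.543], [0.024, -0.839, -0.543, 0.584], [0.0, 0.0, 0.0, 1.0]]
top 404.35021418152763 278.69946450334874 207.72375340986537 [[-0.012, -0.996, 0.092, 0.476], [-1.0, 0.013, 0.0, -0.026], [-0.002, -0.092, -0.996, 0.948], [0.0, 0.0, 0.0, 1.0]]
0.1 [-3.14053380e+00  6.08256430e-05  2.91820692e-01] [ 0.17973019 -0.59830694  0.24975522]
```

View pics/scene0.png

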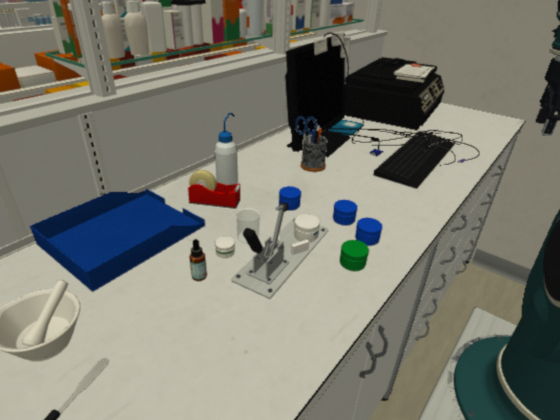

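View pics/top0.png

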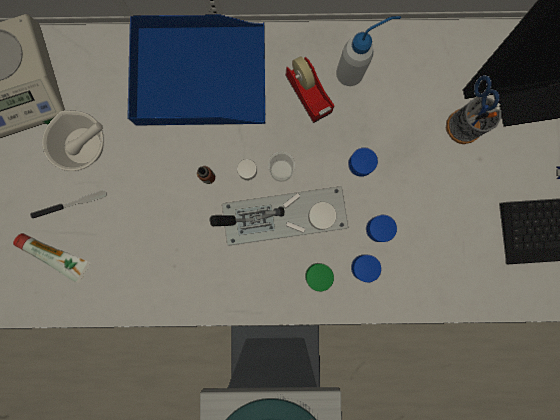

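The top view shows the plate with corners near (221,203), (342,186), (348,228) and (229,245). The white jar is at (322,215), the nest walls are near (292,200) and (296,228), and the grip is at (222,220). The fixture's +x points to image right (world -y). Next I'll enlarge that area and measure it.

```bash
cat > h.py <<'E'
import cv2,numpy as np
from rig import *
def ray(n,u,v,z):
    c=get_calibration(n);T=np.array(c["cam_to_world"])
    d=T[:3,:3]@[(u-c["cx"])/c["fx"],(v-c["cy"])/c["fy"],1]
    return T[:3,3]+d*(z-T[2,3])/d[2]
def proj(n,p):
    c=get_calibration(n);T=np.array(c["cam_to_world"]);q=T[:3,:3].T@(np.array(p)-T[:3,3])
    return np.array([c["fx"]*q[0]/q[2]+c["cx"],c["fy"]*q[1]/q[2]+c["cy"]])
def jar(im,box=(300,185,350,250),z=.054):
    x0,y0,x1,y1=box;m=(im.min(2)>190).astype(np.uint8)[y0:y1,x0:x1]
    cs=cv2.findContours(m,0,2)[0];c=max(cs,key=cv2.contourArea)
    (u,v),r=cv2.minEnclosingCircle(c);return ray("top",u+x0,v+y0,z),(u+x0,v+y0,r)
E
python3 - <<'E'
from h import *
im=cv2.imread("pics/top0.png")
c=im[170:260,200:360];cv2.imwrite("pics/crop0.png",cv2.resize(c,None,fx=5,fy=5,interpolation=2))
print(im[215,322],im[195,335],im[180,330])
for u,v in((221,203),(342,186),(348,228),(229,245)):print(ray("top",u,v,.008).round(4))
print(jar(im))
E
```

```text
[146 160 165] [118 128 130] [126 138 141]
[0.576  0.1093 0.008 ]
[ 0.6126 -0.1746  0.008 ]
[ 0.5139 -0.1859  0.008 ]
[0.478  0.0907 0.008 ]Traceback (most recent call last):
  File "<stdin>", line 6, in <module>
  File "h.py", line 12, in jar
    cs=cv2.findContours(m,0,2)[0];c=max(cs,key=cv2.contourArea)
                                    ~~~^^^^^^^^^^^^^^^^^^^^^^^^
ValueError: max() iterable argument is empty
```

View pics/crop0.png

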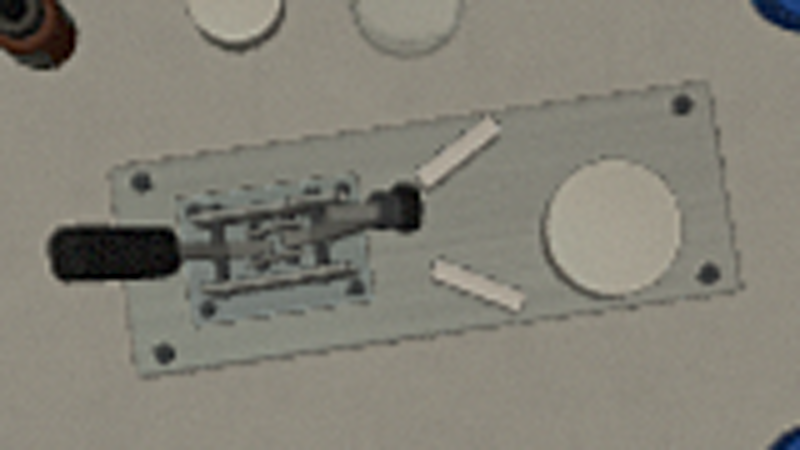

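```bash
cat >> h.py <<'E'
from scipy.spatial.transform import Rotation as R
P=[ray("top",u,v,.008) for u,v in((221.6,204),(341.6,186.4),(348.4,228),(228.6,245.4))]
ex=(P[1]-P[0]+P[2]-P[3]);ex[2]=0;ex/=np.linalg.norm(ex);ez=np.array([0,0,1.]);ey=np.cross(ez,ex)
O=np.mean(P,0)-.0925*ex;O[2]=0
def W(x,y,z):return O+x*ex+y*ey+z*ez
def F(p):d=np.array(p)-O;return np.array([d@ex,d@ey,d[2]])
def ori(tilt,s=1,d=None):
    # tool z down, tips leaning toward -x fixture by tilt; tool y = s*horizontal normal of d
    d=-ex if d is None else d; z=np.cos(tilt)*-ez+np.sin(tilt)*d; y=s*np.cross(ez,d); x=np.cross(y,z)
    return R.from_matrix(np.c_[x,y,z]).as_euler('xyz')
def jar(im,box=(285,180,350,250),z=.054):
    x0,y0,x1,y1=box;c=im[y0:y1,x0:x1];hsv=cv2.cvtColor(c,cv2.COLOR_RGB2HSV).astype(int)
    m=((c[...,0]>c[...,2].astype(int)+9)&(c.min(2)>130)).astype(np.uint8)
    m=cv2.morphologyEx(m,2,np.ones((7,7),np.uint8))
    c=max(cv2.findContours(m,0,2)[0],key=cv2.contourArea);(u,v),r=cv2.minEnclosingCircle(c)
    return F(ray("top",u+x0,v+y0,z)),(u+x0,v+y0,r)
E
python3 - <<'E'
from h import *
im=cv2.imread("pics/top0.png")[...,::-1]
print([F(p).round(4) for p in P],O,ex)
print(jar(im),F(ray("top",322.5,215.4,.054)),F(ray("top",327,185,.008)))
# wall symmetry: wall tops at z=.034, inner ends/outer ends from crop
for u,v in((428,182),(495,125),(435,265),(520,303)):print(F(ray("top",200+u/5,170+v/5,.034)).round(4))
for n,u,v in(("sj",246.5,169),("bk",282,167),("dr",205.5,175),("blue",382,228)):print(n,F(ray("top",u,v,.035)).round(3))
for s in(1,-1):
  for t in(0,.3):
    for p in((.24,0,.05),(.17,0,.05),(-.03,0,.18),(-.1,0,.066)):
      q=inverse_kinematics(W(*p),ori(t,s));print(s,t,p,None if q is None else np.round(q,2))
E
```

```text
[array([-0.0504,  0.0489,  0.008 ]), array([0.2337, 0.0493, 0.008 ]), array([ 0.2338, -0.0493,  0.008 ]), array([-0.0471, -0.0489,  0.008 ])] [0.5318117  0.05146158 0.        ] [ 0.13234854 -0.99120324  0.        ]
(array([ 0.1732255 , -0.01339783,  0.054     ]), (322.3390808105469, 215.04022979736328, 13.304728507995605)) [ 0.17345486 -0.01423954  0.054     ] [0.20031699 0.05755195 0.008     ]
[0.096  0.0193 0.034 ]
[0.13   0.0407 0.034 ]
[ 0.0937 -0.0185  0.034 ]
[ 0.1291 -0.0411  0.034 ]
sj [0.02  0.117 0.035]
bk [0.101 0.11  0.035]
dr [-0.075  0.117  0.035]
blue [ 0.304 -0.061  0.035]
1 0 (0.24, 0, 0.05) [ 0.19  0.62  0.11  1.83 -0.1   0.7  -2.66]
1 0 (0.17, 0, 0.05) [ 0.11  0.58  0.05  1.9  -0.05  0.66 -2.81]
1 0 (-0.03, 0, 0.18) [ 0.62  0.57 -1.08  1.88  0.58  1.05  2.57]
1 0 (-0.1, 0, 0.066) [ 0.47  0.83 -1.09  1.93  0.91  0.98  2.21]
1 0.3 (0.24, 0, 0.05) [ 0.37  0.69  0.03  1.72 -0.35  0.92 -2.38]
1 0.3 (0.17, 0, 0.05) [ 0.31  0.65 -0.03  1.81 -0.35  0.84 -2.47]
1 0.3 (-0.03, 0, 0.18) [-0.86  0.61  1.08  1.93 -0.9   1.2  -2.37]
1 0.3 (-0.1, 0, 0.066) [-0.86  0.75  0.9   2.   -1.1   1.01 -2.32]
-1 0 (0.24, 0, 0.05) [ 0.68  0.69 -0.55  1.81  0.49  0.78  0.01]
-1 0 (0.17, 0, 0.05) [ 0.61  0.66 -0.59  1.88  0.52  0.76 -0.14]
-1 0 (-0.03, 0, 0.18) [ 0.5   0.48 -0.89  1.89  0.45  0.99 -0.46]
-1 0 (-0.1, 0, 0.066) [ 0.31  0.68 -0.84  1.94  0.69  0.83 -0.77]
-1 0.3 (0.24, 0, 0.05) [ 0.81  0.77 -0.58  1.7   0.16  0.91  0.36]
-1 0.3 (0.17, 0, 0.05) [ 0.74  0.74 -0.61  1.79  0.16  0.83  0.26]
-1 0.3 (-0.03, 0, 0.18) [ 0.54  0.46 -0.74  1.89  0.    0.9  -0.01]
-1 0.3 (-0.1, 0, 0.066) [ 0.39  0.65 -0.72  1.96  0.19  0.65 -0.24]
```

```bash
python3 - <<'E'
from h import *
j=np.array([.1733,-.0138]);d2=(np.array([.130,0])-j);d2/=np.linalg.norm(d2)
d=d2[0]*ex+d2[1]*ey;o=ori(.3,-1,d)
def at(c,back,z):p=c-back*d2;return W(p[0],p[1],z)
set_gripper(.25)
goto(at(j,.066,.20),o);servo_line(at(j,.066,.034),v=.12)
print(current_t(),F(current_eef_pos()),current_force())
hit=servo_line(at(np.array([.130,0])-.004*d2,.045,.034),v=.04,threshold=12)
print(hit,current_t(),F(current_eef_pos()),current_force())
im=read_camera("top");cv2.imwrite("pics/top1.png",cv2.resize(im[150:270,190:350,::-1],None,fx=5,fy=5,interpolation=2))
E
```

```text
4.2167 [ 0.23642898 -0.03353676  0.03461812] [-0.2730407  -0.076064   -0.40668292]
False 5.925 [ 0.17685636 -0.01489978  0.03400499] [-0.0414164   0.04892927  0.12430665]
```

View pics/top1.png

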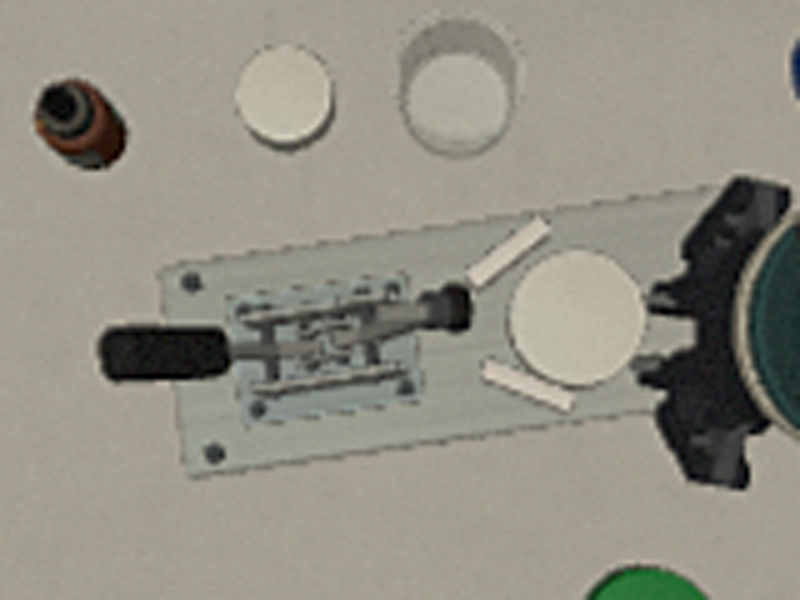

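The jar, at about pixel (305.4,213.4), is close to the nest mouth and cradled by both tips, with the clamp still open. I'll finish with a force-guarded push along -x.

```bash
python3 - <<'E'
from h import *
print(F(ray("top",305.4,213.4,.054)))
p=F(current_eef_pos())
hit=servo_line(W(p[0]-.02,p[1]+.003,.034),v=.02,threshold=8)
print(hit,current_t(),F(current_eef_pos()),current_force());sleep(.3)
print(current_force());q=F(current_eef_pos())
servo_line(W(q[0]+.02,q[1],.034),v=.08)
im=read_camera("top");print(jar(im,(285,180,324,250)))
cv2.imwrite("pics/top2.png",cv2.resize(im[150:270,190:350,::-1],None,fx=5,fy=5,interpolation=2))
E
```

```text
[ 0.13662008 -0.00435615  0.054     ]
True 6.425 [ 0.17325913 -0.01346563  0.03406866] [ 0.67568627 -2.18419963 -0.19762002]
[ 1.33888747 -1.10087819  0.8464826 ]
(array([0.15331837, 0.00085088, 0.054     ]), (312.484375, 210.0, 22.596080780029297))
```

View pics/top2.png

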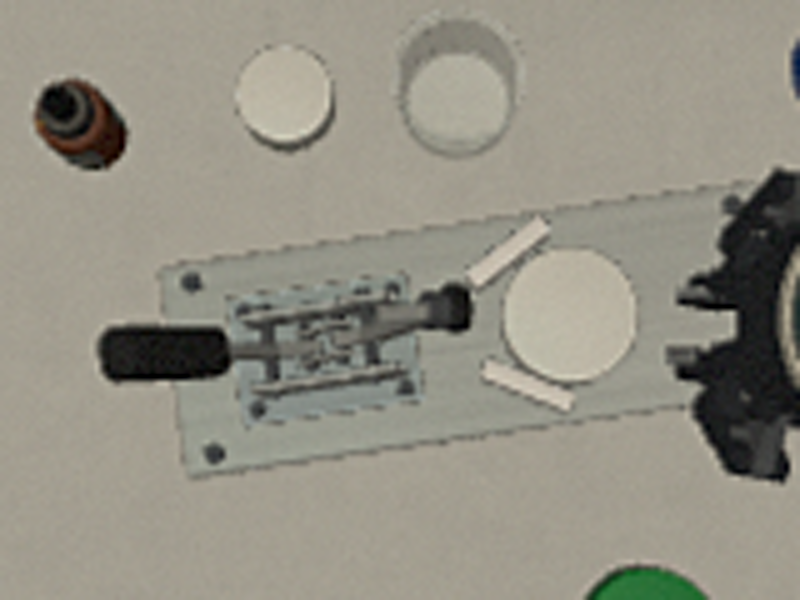

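The jar has moved to about pixel (303.8,212.8), fixture (0.132,-0.002), so it may be touching only one wall. I'll push once more along the centre line with the fingers shut, so it can centre itself.

```bash
python3 - <<'E'
from h import *
print(F(ray("top",303.8,212.8,.054)))
set_gripper(0);o=ori(.3,-1)
servo_line(W(.198,0,.036),o,v=.06)
print(F(current_eef_pos()),current_force())
hit=servo_line(W(.165,0,.036),v=.015,threshold=16)
print(hit,current_t(),F(current_eef_pos()),current_force());sleep(.3)
print(F(current_eef_pos()),current_force())
servo_line(W(.215,0,.036),v=.1)
servo_line(W(.215,0,.20),v=.15)
goto(W(.06,0,.28),ori(0,-1))
goto(W(-.06,-.25,.28),ori(0,-1))
im=read_camera("top");print(current_t())
cv2.imwrite("pics/top3.png",cv2.resize(im[150:270,190:350,::-1],None,fx=5,fy=5,interpolation=2))
E
```

```text
[ 0.13330965 -0.00252262  0.054     ]
[ 1.97683332e-01 -1.81231531e-04  3.57120644e-02] [0.29914363 0.11280675 0.08409121]
True 9.45 [0.17657578 0.00162869 0.03630514] [ 3.04151047 -2.59967761 -0.95826402]
[0.17662442 0.00134346 0.0360678 ] [ 4.22826792 -4.39893319  0.80889558]
13.3917
```

View pics/top3.png

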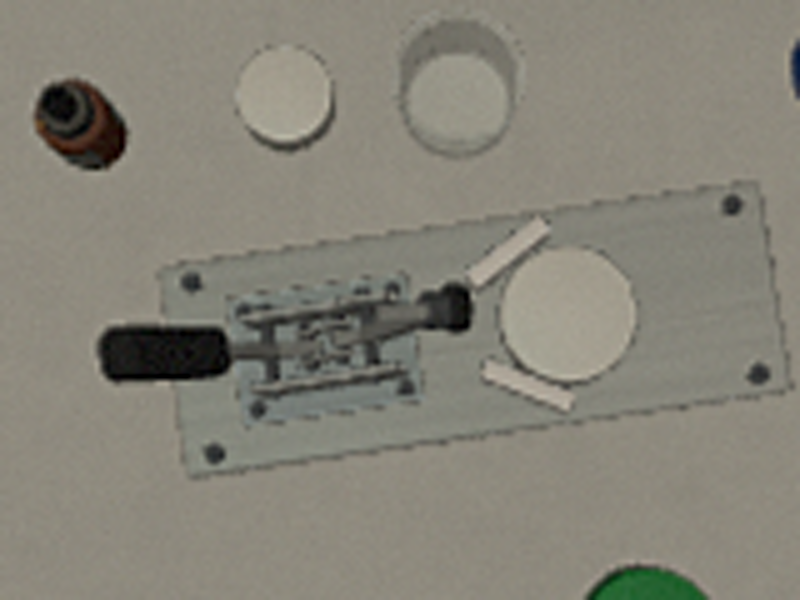

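The jar is at about pixel (303.6,212.8) with both walls hugging it, and the TCP stopped at the predicted x = 0.1766. I'll measure the jar more finely, and the wall tops too, to cancel calibration error.

```bash
python3 - <<'E'
from h import *
im=cv2.imread("pics/top3.png");g=cv2.GaussianBlur(im,(0,0),2)
print("px",g[314,568],g[340,670],g[255,510])
f=g.astype(int);m=((f[...,2]-f[...,0]>12)&(f.min(2)>128)).astype(np.uint8)*255
m[:,:455]=0;m[:195]=0;m[430:]=0
n,l,st,ce=cv2.connectedComponentsWithStats(m);print(st[1:][st[1:,4]>200],ce[1:][st[1:,4]>200].round(1))
c=cv2.HoughCircles(cv2.cvtColor(g,6),cv2.HOUGH_GRADIENT_ALT,1,50,param1=100,param2=.7,minRadius=60,maxRadius=78)
for u,v,r in c[0]: print(u,v,r,F(ray("top",190+(u+.5)/5-.5,150+(v+.5)/5-.5,.054)).round(4))
im=read_camera("scene");cv2.imwrite("pics/sc3.png",cv2.resize(im[190:300,220:340,::-1],None,fx=5,fy=5,interpolation=2))
E
```

```text
px [144 160 165] [122 133 133] [157 170 176]
[[  467   219    82    66  1602]
 [  502   248   134   132 13619]
 [  483   361    93    49  1573]] [[507.3 251.3]
 [568.2 313.5]
 [527.8 384.9]]
568.0 315.0 68.42312 [ 0.1321 -0.0019  0.054 ]
458.0 86.0 66.56424 [0.0987 0.1071 0.054 ]
```

View pics/sc3.png

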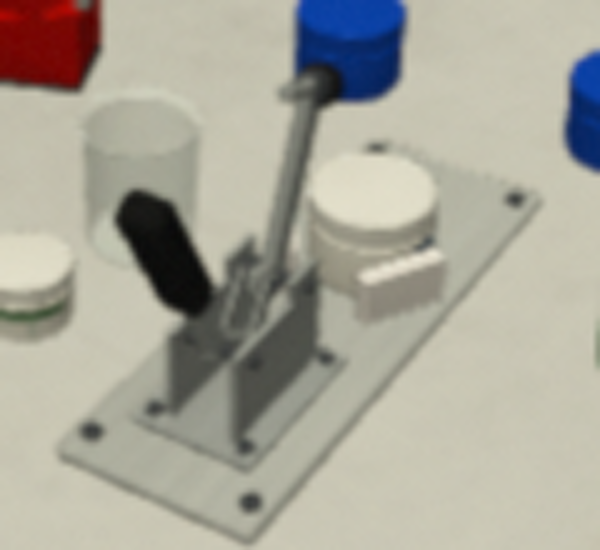

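In the scene view the jar is upright in the nest, and the clamp arm and grip are raised. The measured offset of about (+2, -1.7) mm fits contact with the -y wall only. I'll push along that wall to seat it against the other one too.

```bash
python3 - <<'E'
from h import *
j=np.array([.132,-.0015]);d2=np.array([-.866,.5]);d=d2[0]*ex+d2[1]*ey;o=ori(.3,-1,d)
def at(b,z):p=j-b*d2;return W(p[0],p[1],z)
goto(W(.1,-.03,.28),o)
goto(at(.062,.20),o);servo_line(at(.062,.036),v=.15)
hit=servo_line(at(.036,.036),v=.015,threshold=14)
f=current_force();e=F(current_eef_pos());print(hit,e,(j-e[:2])@d2,[f@ex,f@ey]);sleep(.3)
f=current_force();print([f@ex,f@ey])
servo_line(at(.065,.036),v=.1);servo_line(at(.065,.2),v=.15)
goto(W(.1,-.03,.28),ori(0,-1))
goto(W(-.06,-.25,.28),ori(0,-1))
im=read_camera("top");print(current_t())
im=cv2.resize(im[150:270,190:350,::-1],None,fx=5,fy=5,interpolation=2);cv2.imwrite("pics/top4.png",im)
f=cv2.GaussianBlur(im,(0,0),2).astype(int);m=((f[...,2]-f[...,0]>12)&(f.min(2)>128)).astype(np.uint8)*255
m[:,:455]=0;m[:195]=0;m[430:]=0
n,l,st,ce=cv2.connectedComponentsWithStats(m)
for s,(u,v) in zip(st[1:],ce[1:]):
  if s[4]>200: print(s,u,v,F(ray("top",190+(u+.5)/5-.5,150+(v+.5)/5-.5,.054 if s[4]>5000 else .034)).round(4))
E
```

```text
True [ 0.16518194 -0.02064604  0.03560963] 0.03830857540737668 [np.float64(3.3318327409080184), np.float64(-1.1029038001500049)]
[np.float64(4.127037046280297), np.float64(-1.0585165685493434)]
21.5583
[  467   219   159   156 15264] 551.0592243186583 302.7848532494759 [0.1254 0.0046 0.054 ]
[ 483  361   92   49 1567] 528.0644543714103 385.06253988513083 [ 0.1108 -0.0293  0.034 ]
```

```bash
python3 - <<'E'
from h import *
for nme in("top3","top4"):
  im=cv2.imread(f"pics/{nme}.png");f=cv2.GaussianBlur(im,(0,0),2).astype(int);m=((f[...,2]-f[...,0]>12)&(f.min(2)>128)).astype(np.uint8)*255
  m[:,:455]=0;m[:195]=0;m[430:]=0
  w=m.copy();m=cv2.morphologyEx(m,cv2.MORPH_OPEN,cv2.getStructuringElement(2,(61,61)))
  c=max(cv2.findContours(m,0,2)[0],key=cv2.contourArea);(u,v),r=cv2.minEnclosingCircle(c);M=cv2.moments(c);u2,v2=M['m10']/M['m00'],M['m01']/M['m00']
  for a,b in((u,v),(u2,v2)):print(a,b,r,F(ray("top",190+(a+.5)/5-.5,150+(b+.5)/5-.5,.054)).round(4))
E
```

```text
568.742431640625 313.5 66.57573699951172 [ 0.1325 -0.0013  0.054 ]
568.187860546777 313.69005517933283 66.57573699951172 [ 0.1322 -0.0013  0.054 ]
555.8491821289062 307.8492126464844 67.41223907470703 [0.1272 0.002  0.054 ]
555.9040168497066 309.1081314878893 67.41223907470703 [0.1271 0.0015 0.054 ]
```

View pics/top4.png

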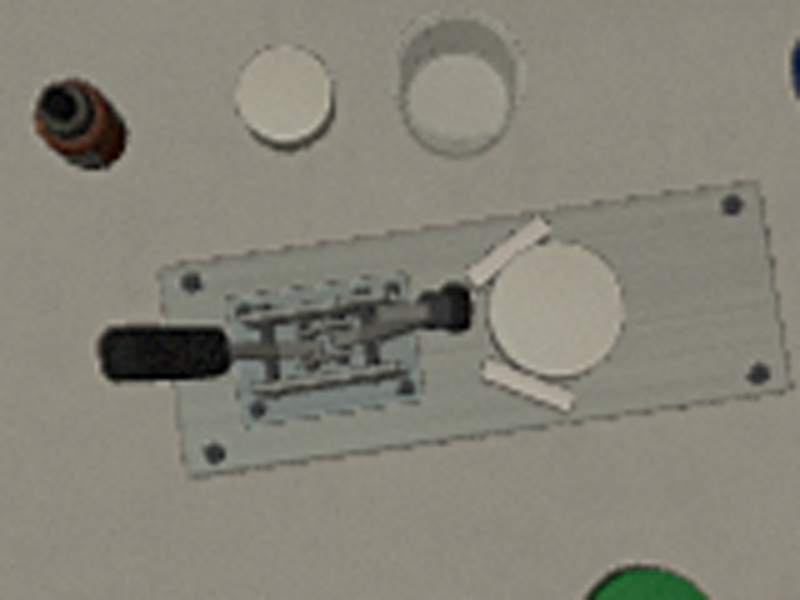

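The jar is now at about pixel (301,211), touching the +y wall and close to the -y one. I'll get the nest position from the wall centre lines, so calibration error cancels.

```bash
python3 - <<'E'
from h import *
im=cv2.imread("pics/top3.png");f=cv2.GaussianBlur(im,(0,0),2).astype(int);m=((f[...,2]-f[...,0]>12)&(f.min(2)>128)).astype(np.uint8)*255
m[:,:455]=0;m[:195]=0;m[430:]=0
A=[];B=[]
for c in cv2.findContours(m,0,2)[0]:
  if 800<cv2.contourArea(c)<5000:
    (r,s,a)=cv2.minAreaRect(c);pts=cv2.boxPoints((r,s,a));q=np.array([F(ray("top",190+(u+.5)/5-.5,150+(v+.5)/5-.5,.034))[:2] for u,v in pts])
    ce=q.mean(0);e=[q[1]-q[0],q[2]-q[1]];e.sort(key=np.linalg.norm);t=e[1]/np.linalg.norm(e[1])
    sg=np.sign(ce[1]);n=np.array([-.5,.866*sg]);print(ce.round(4),[round(np.linalg.norm(k)*1e3,1) for k in e],np.degrees(np.arctan(t[1]/t[0])))
    A.append(n);B.append(n@ce-.0355)
print("nest",np.linalg.solve(A,B))
# blue disc check of jar side in scene: predicted lid centre pixels if upright at nest / measured
E
```

```text
[ 0.1112 -0.0293] [np.float64(9.3), np.float64(42.7)] -31.46204459119559
[0.1105 0.0324] [np.float64(9.0), np.float64(42.0)] 29.4967174976667
nest [0.12844367 0.00175724]
```

The walls put the nest at (0.1284,0.0018) in my frame. The jar is at (0.1272,0.0018), so it is home within about 1 mm. Next I press the handle along its arc.

```bash
python3 - <<'E'
from h import *
def T(q,off=0):
    th=np.radians(63)-q;dx,dz=-np.cos(th),np.sin(th);nx,nz=np.sin(th),np.cos(th);k=.009+off
    return W(.1026*dx+k*nx+.011-.001,.001,.05+.1026*dz+k*nz+.019)
goto(W(.0,.001,.28),ori(0,-1))
servo_line(W(-.003,.001,.166),v=.12)
servo_line(T(0,.006),v=.05)
for q in np.arange(.1,1.21,.1):
    hit=servo_line(T(q,-.001),v=.06,threshold=35)
    f=current_force();print(round(q,2),hit,F(current_eef_pos()).round(4),round(f@ex,1),round(f@ey,1),round(f[2],1))
    if hit:break
print(current_t())
cv2.imwrite("pics/sc5.png",cv2.resize(read_camera("scene")[190:300,200:340,::-1],None,fx=5,fy=5,interpolation=2))
E
```

```text
0.1 False [-0.0392  0.0009  0.1594] 0.1 -0.5 0.5
0.2 False [-0.048   0.0008  0.1541] -0.7 0.1 0.2
0.3 False [-0.0562  0.0008  0.1479] -0.7 0.6 -0.4
0.4 False [-0.0638  0.0008  0.1409] 0.3 0.1 0.4
0.5 False [-0.0705  0.0008  0.1332] -0.4 0.6 0.2
0.6 False [-0.0765  0.0008  0.1248] 1.2 -0.4 0.6
0.7 False [-0.0817  0.0008  0.1159] -0.7 0.3 0.1
0.8 False [-0.0859  0.0008  0.1066] -0.7 0.2 -0.2
0.9 False [-0.0891  0.0008  0.0968] 0.4 -0.1 0.5
1.0 False [-0.0914  0.0008  0.0867] 0.5 -0.4 -1.0
1.1 False [-0.0926  0.0007  0.0765] 0.0 1.2 0.2
1.2 True [-0.093   0.0022  0.0682] 5.2 -10.9 39.4
28.25
```

View pics/sc5.png

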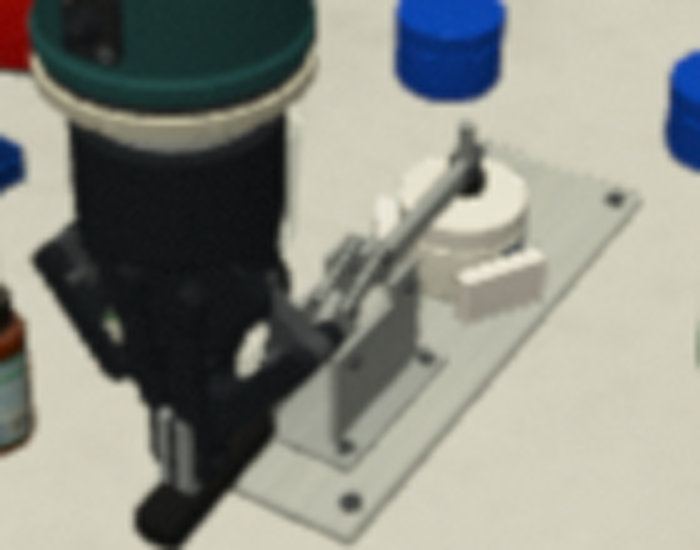

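The handle is down near level, the plunger foot is on the lid, and the fingertips stopped at the locked height with a hard stop of 39 N. I'll retreat straight up and check.

```bash
python3 - <<'E'
from h import *
p=F(current_eef_pos())
servo_line(W(p[0],p[1],.078),v=.03);servo_line(W(p[0],p[1],.25),v=.12)
goto(W(-.06,-.28,.28),ori(0,-1));print(current_t(),current_force())
a=read_camera("scene")[190:300,220:340,::-1];b=read_camera("top")[150:270,190:350,::-1]
a=cv2.resize(a,(400,367),interpolation=2);b=cv2.resize(b,(400,300),interpolation=2)
cv2.imwrite("pics/fin.png",np.hstack([a,cv2.copyMakeBorder(b,0,67,0,0,0)]))
E
```

```text
31.5417 [ 0.10984015  0.29971488 -0.02883411]
```

View pics/fin.png

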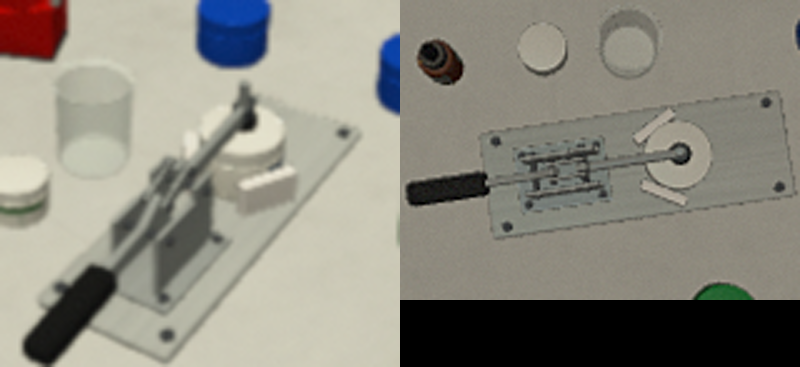

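The handle stays locked down with the robot clear. The plunger sits on the middle of the lid, about pixel (680,153) in the composite. The jar is home between both walls, and the other jar, beaker and dropper bottle haven't moved.

```bash
python3 -c "
from rig import *
print(finish_job())"
```

```text
the job is handed in; nothing more can be done
None
```

The jar is pushed home against both nest walls, the clamp is locked with its plunger on the lid, the bystanders stand where they were, and the job is handed in; the hand-in call returned no verdict.

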